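# Level the canister display

## Robot

A 6-joint arm with a two-finger parallel gripper is mounted at the origin on the work surface. World frame = base frame: x ahead of the robot, y to its left, z up, the work surface at z = 0. Lengths are in m, angles in rad, forces in N, time in s.
With the tool pointing down it reaches from about 0.35 to 0.925 m from the base axis. Payload 6.4 kg.
Tool frame: the origin (TCP) lies at the very end of the fingers, on their centre line; the grasp point (between the pads) lies 19 mm behind it; z points along the fingers, y is the line along which they close (so a half turn about z gives the same grasp; the last joint's range is limited). The gripper opens to 85 mm and grips with 20 to 120 N. Pads are 22 mm wide; open, the fingers measure 114 mm over their backs; the gripper's body (76 mm by 85 mm) begins 54 mm behind the grasp point. The pads swing forward as they close: fully open they stand 13 mm farther back than shut.
Start: joints at [-1.52, 0.245, 1.558, -0, 1.339, -0.174], TCP at [0.145, -0.634, 0.231] pointing down, gripper open.
Joint ranges: [-3.13, 3.13], [-1.02, 2.26], [0.13, 2.54], [-0.95, 4.09], [0.21, 2.88], [-2.74, 2.74]. Speed limits (rad/s): [2.57, 2.57, 3.14, 3.14, 3.14, 3.14].

## Interface

Orientations are given as a unit quaternion [w, x, y, z].
In Python, from bench import env gives the robot as it stands.
- The arm moves only by the tool servo_tool, never from a script. Its argument "series" is a list of rows, each an object with "slide": the shift along the tool's x, y, z in cm, a list of three; "yaw": the turn about the tool's z in degrees. A call has 1 to 20 rows; each row is the pose to reach, as a shift and turn from the pose commanded when the call began, along the tool's axes at that moment; what a row does not reach only later rows make up. A row lasts 1/12 s, in which the tool goes at most 41.7 mm and 7.16 degrees, less where a joint would pass 70% of its speed; a pose out of reach is approached as far as the arm can. A call with a gripper value outside its range is refused whole. "gripper" is the opening, from -1 (shut) to 1 (fully open), set as the call begins (left out, the last holds). The fingers move at their own pace and stop on an object; the grip force is fixed at half the most. Time passes only in rows, so rows that repeat a pose let the fingers close. It gives the time, the measured TCP pose, the force, the opening and the grip force at its end, in the units of the state.
- env.observe(): the state, without advancing time (a new reading comes with each control period).
- env.camera(name): name is "scene" or "top" or "wrist"; returns the picture (480x640x3 uint8, blue, green, red); there is no depth.
- env.get_calibration(name): a dict with "K" (3x3 intrinsics, pixels), "D" ([k1, k2, p1, p2, k3] as OpenCV has them; the pictures are not rectified), "R" (3x3) and "t" (3): a world point X has camera coordinates R X + t. Camera axes: x right, y down, z forward; pixel columns grow to the right and rows downward; lengths in m; the calibration is good to about 2 mm. A picture is of the moment at which its call begins: read the wrist's pose just before it. get_calibration takes no time and is no camera call; for the wrist camera it gives the pose at the moment of the call.
- env.sign_off(): hands the job in; it is judged then, once.
The state is a dict: "time": time; "q": joint angles; "dq": joint speeds; "joint_torque": joint torques, N m; "eef_pos": TCP position; "ee_rot": TCP orientation; "contact_force": force on the tool from outside, world axes, zero at the start; "ft_torque": the same for the moment, N m; "finger_gap": finger opening in m; "finger_force": force on a finger pad.
Only numpy, scipy, OpenCV 4.12 (cv2) and the standard library are available. Lean on these libraries where they do the work, as an engineer would, in place of code of your own. Each camera call takes 0.05 s, during which the arm holds its last target. There are 200 camera calls.

## Task

The three white canisters are each standing on the wrong dark riser. Rearrange them so that all three lids end up level: the tallest canister on the lowest riser, the middle one on the middle riser, the shortest on the highest, each upright in the middle of its riser. Use the empty round cork mat as the parking spot while you swap, never put a canister on the bare counter, set them down gently, and leave the cup, jar and scoop alone.

Things in the scene. Friction and masses are not known exactly. Their poses are not given: they have to be found in the camera images.
- can_tall: Tallest and slimmest white ceramic canister, 52 mm in diameter, 120 mm high to the flat lid top; thin dark band; black knob on top (neck 14 mm thick, 8 mm high, then head 26 mm thick, 24 mm high; knob top 152 mm above the underside). Lid locked on: the whole canister (under 0.55 kg) can be lifted by the knob. Origin: centre of underside, z up along it. Starts on a wrong riser.
- can_mid: Middle-sized white ceramic canister, 60 mm in diameter, 95 mm high to the flat lid top; thin dark band; black knob on top (neck 14 mm thick, 8 mm high, then head 26 mm thick, 24 mm high; knob top 127 mm above the underside). Lid locked on: the whole canister (under 0.55 kg) can be lifted by the knob. Origin: centre of underside, z up along it. Starts on a wrong riser.
- can_short: Shortest and widest white ceramic canister, 68 mm in diameter, 70 mm high to the flat lid top; thin dark band; black knob on top (neck 14 mm thick, 8 mm high, then head 26 mm thick, 24 mm high; knob top 102 mm above the underside). Lid locked on: the whole canister (under 0.55 kg) can be lifted by the knob. Origin: centre of underside, z up along it. Starts on a wrong riser.
- riser_low: Lowest and broadest riser: a fixed dark steel square block, 120 x 120 mm, 15 mm high, with a flat top. Origin: centre of its underside, on the counter; z up, x and y along its sides. It starts with one canister on it.
- riser_mid: Middle riser: a fixed dark steel square block, 110 x 110 mm, 40 mm high, with a flat top. Origin: centre of its underside, on the counter; z up, x and y along its sides. It starts with one canister on it.
- riser_high: Highest and narrowest riser: a fixed dark steel square block, 100 x 100 mm, 65 mm high, with a flat top. Origin: centre of its underside, on the counter; z up, x and y along its sides. It starts with one canister on it.
- mat: Round cork mat, fixed, 120 mm in diameter, 8 mm thick, empty at the start. Origin: centre of its underside; z up.
- cup: Bystander: blue ceramic tea cup, 72 mm across the rim, 55 mm high, standing beyond the risers. Origin: centre of the underside.
- jar: Bystander: small amber glass jar, 48 mm in diameter, 70 mm high, brass cap, beyond the risers. Origin: centre of the underside.
- scoop: Bystander: tea scoop, 120 mm long, dark wooden handle and brass bowl, lying beyond the risers. Origin: middle of the underside; x along its length.
There are look-alikes about, which are no part of the job. Leave any green or red look-alike of the can_short alone. What is shaped like the riser_mid but turquoise is not meant.

How it is judged:
On the way:
1. a canister is parked, upright and released, on the cork mat (((horizontal distance between can_tall and mat below 0.03 m and z of can_tall in the frame of mat between 0.005 and 0.011 m and angle between can_tall's own z axis and vertical below 0.06 rad and linear speed of can_tall below 0.02 m/s and contact force between can_tall and the fingers below 0.1 N) or (horizontal distance between can_mid and mat below 0.03 m and z of can_mid in the frame of mat between 0.005 and 0.011 m and angle between can_mid's own z axis and vertical below 0.06 rad and linear speed of can_mid below 0.02 m/s and contact force between can_mid and the fingers below 0.1 N) or (horizontal distance between can_short and mat below 0.03 m and z of can_short in the frame of mat between 0.005 and 0.011 m and angle between can_short's own z axis and vertical below 0.06 rad and linear speed of can_short below 0.02 m/s and contact force between can_short and the fingers below 0.1 N))), for 0.2 s.
At the end, for the whole second after the job is handed in: The tallest canister stands on the lowest riser, the middle one on the middle riser and the shortest on the highest, each within 15 mm of its riser's centre, resting on its top (within 4 mm), upright within 0.06 rad, released and at rest (horizontal distance between can_tall and riser_low below 0.015 m and z of can_tall in the frame of riser_low between 0.011 and 0.019 m and angle between each of can_tall, can_mid, can_short's own z axis and vertical below 0.06 rad and linear speed of each of can_tall, can_mid, can_short below 0.02 m/s and angular speed of each of can_tall, can_mid, can_short below 0.2 rad/s and horizontal distance between can_mid and riser_mid below 0.015 m and z of can_mid in the frame of riser_mid between 0.036 and 0.044 m and horizontal distance between can_short and riser_high below 0.015 m and z of can_short in the frame of riser_high between 0.061 and 0.069 m); the robot touches nothing.
It fails at once if a canister stands on or touches the bare counter (height (world z) of any of can_tall, can_mid, can_short below 0.004 m).
It fails at once if a canister is tipped by more than 30 degrees (angle between any of can_tall, can_mid, can_short's own z axis and vertical above 0.52 rad).
It fails at once if a canister is dropped (falls freely at over 0.5 m/s, about 13 mm) ((linear speed of can_tall above 0.5 m/s and contact force between can_tall and the fingers below 0.05 N) or (linear speed of can_mid above 0.5 m/s and contact force between can_mid and the fingers below 0.05 N) or (linear speed of can_short above 0.5 m/s and contact force between can_short and the fingers below 0.05 N)).
It fails at once if the cup, jar or scoop is moved by more than 20 mm (distance of any of cup, jar, scoop from where it was at the start of the episode above 0.02 m).
It also fails if it takes over 104 s, if anything falls off the work surface, if the arm or the gripper's body presses on something with over 40 N, if the wrist force passes 120 N, or if a joint passes its speed limit or range.

## Working session

There is one attempt and no reset: what is moved stays moved. The work goes in short steps, Python scripts to look and compute and a tool call to move; the robot and the scene stay as the last step left them, time stands still between calls to the robot, and variables do not carry over. Pictures are saved under pics/ and viewed, at most 14 in all, crops included, and the job is handed in when it is done.

Besides the shell and the picture viewer there is one more tool, called after ">>>" as name(argument=value, ...) on one line, values as JSON. servo_tool: Moves the arm, as the interface text tells. Its arguments: {"type":"object","properties":{"series":{"type":"array","items":{"type":"object","properties":{"slide":{"type":"array","items":{"type":"number"}},"yaw":{"type":"number"}}}},"gripper":{"type":"number"}},"required":["series"]}

```bash
mkdir -p pics; ls; python3 - <<'E'
from bench import env
import cv2
s=env.observe();print(s['time'],s['eef_pos'],s['ee_rot'],s['finger_gap'])
for n in("scene","top"):
    cv2.imwrite(f"pics/{n}0.png",env.camera(n))
E
```

```text
pics
0.0 [ 0.14486996 -0.63308848  0.23019616] [-9.47749537e-04  9.93689426e-01  1.12162489e-01  4.91017380e-05] 0.08521796384442538
```

View pics/scene0.png

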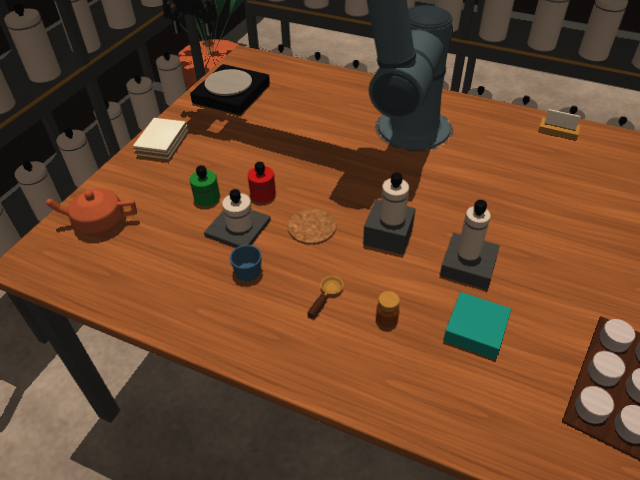

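View pics/top0.png

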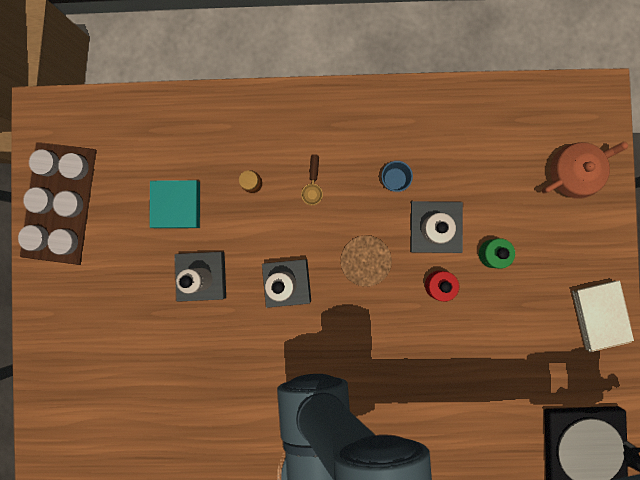

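The top view shows low riser (437,227) with the short canister, high riser (286,281) with the middle one, mid riser (200,276) with the tall one, and the mat at (366,260). The plan is short→mat, tall→low, mid→mid, short→high.

```bash
python3 - <<'E'
import cv2
a=cv2.imread("pics/top0.png")
h=[cv2.resize(a[y:y+75,x:x+100],None,fx=4,fy=4,interpolation=cv2.INTER_CUBIC) for x,y in((390,190),(245,245),(155,240),(320,225))]
cv2.imwrite("pics/c0.png",cv2.vconcat([cv2.hconcat(h[:2]),cv2.hconcat(h[2:])]))
E
```

```text
(no output)
```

View pics/c0.png

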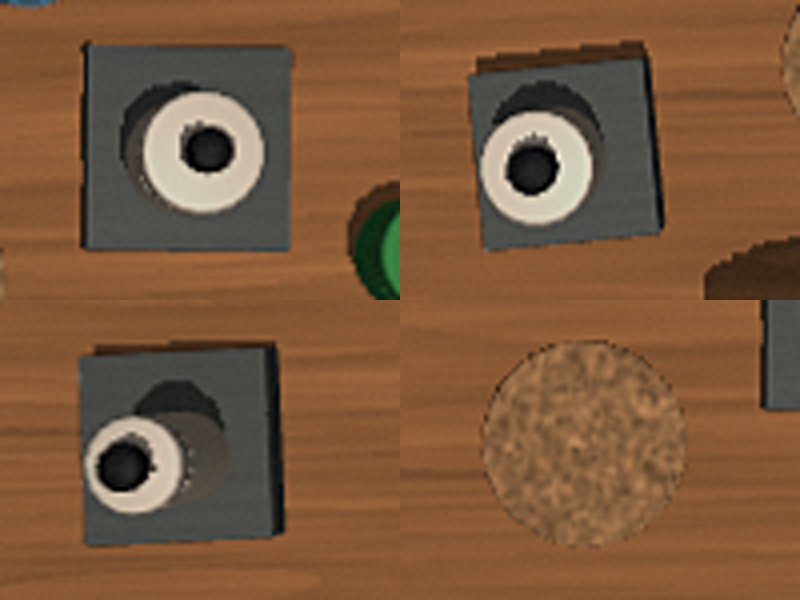

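The crop shows the riser top-face corners, lids and knobs clearly. I read them off and convert them to world positions.

```bash
cat > h.py <<'E'
from bench import env
import numpy as np, cv2
def world(cal,uv,z):
    n=cv2.undistortPoints(np.array(uv,float).reshape(-1,1,2),np.array(cal["K"]),np.array(cal["D"])).reshape(-1,2)
    R=np.array(cal["R"]);c=-R.T@np.array(cal["t"])
    d=np.c_[n,np.ones(len(n))]@R
    return c+d*((z-c[2])/d[:,2])[:,None]
def rel(target,s=None):
    """shift in tool axes (cm) of TCP to world target"""
    from scipy.spatial.transform import Rotation as Ro
    s=s or env.observe()
    q=s['ee_rot'];R=Ro.from_quat([q[1],q[2],q[3],q[0]])
    return R.inv().apply(np.array(target)-s['eef_pos'])*100
E
python3 - <<'E'
from h import *
np.set_printoptions(precision=4,suppress=True)
c=env.get_calibration("top")
def W(o,p,z): return world(c,(np.array(p,float)+.5)/4-.5+o,z)
for n,o,p,z in[("low",(390,190),[(88,46),(291,47),(289,250),(84,249)],.015),("high",(245,245),[(70,75),(244,58),(261,233),(85,250)],.065),("mid",(155,240),[(79,57),(267,48),(275,236),(85,246)],.04)]:
    w=W(o,p,z);e=np.roll(w,-1,0)-w;print(n,w.mean(0),np.linalg.norm(e,axis=1),np.degrees(np.arctan2(e[:,1],e[:,0])))
print("mat",W((320,225),[(184,143)],.008))
print("short lid",W((390,190),[(204,152)],.085),"knob",W((390,190),[(208,149)],.117))
print("mid lid",W((245,245),[(136,167)],.16),"knob",W((245,245),[(132,168)],.192))
print("tall lid",W((155,240),[(135,164)],.16),"knob",W((155,240),[(123,166)],.192))
print("cam",-np.array(c["R"]).T@c["t"])
s=env.observe();print(s['eef_pos'],s['q'])
w,x,y,z=s['ee_rot']
from scipy.spatial.transform import Rotation as Ro
print(Ro.from_quat([x,y,z,w]).as_matrix())
cw=env.get_calibration("wrist");R=np.array(cw["R"]);print("wrist cam",-R.T@cw["t"],R)
E
```

```text
low [ 0.5783 -0.2724  0.015 ] [0.1183 0.1183 0.1191 0.1184] [-91.8243 177.4736  88.1997  -2.9079]
high [0.4581 0.0776 0.065 ] [0.0985 0.0985 0.0994 0.0985] [ -85.8949 -175.8661   94.1422    3.6135]
mid [0.4775 0.2805 0.04  ] [0.1093 0.1079 0.1102 0.1088] [ -88.7429 -178.7248   91.6988    0.7927]
mat [[ 0.504  -0.1052  0.008 ]]
short lid [[ 0.5726 -0.2695  0.085 ]] knob [[ 0.5728 -0.2663  0.117 ]]
mid lid [[0.4559 0.0839 0.16  ]] knob [[0.457  0.0826 0.192 ]]
tall lid [[0.4724 0.2733 0.16  ]] knob [[0.4727 0.2712 0.192 ]]
cam [ 0.5166 -0.0463  1.3855]
[ 0.1448 -0.6331  0.2302] [-1.5201  0.2458  1.5589 -0.      1.3387 -0.1741]
[[ 0.9748  0.2229 -0.0001]
 [ 0.2229 -0.9748  0.0018]
 [ 0.0003 -0.0018 -1.    ]]
wrist cam [ 0.2236 -0.6152  0.3735] [[ 0.2236 -0.9747 -0.0008]
 [-0.9257 -0.2127  0.3128]
 [-0.305  -0.0693 -0.9498]]
```

>>> servo_tool(series=[{"slide": [4, -2, -0.5], "yaw": 2}, {"slide": [8, -4, -1], "yaw": 6}, {"slide": [12, -6, -1], "yaw": 10}, {"slide": [16, -8.5, -1], "yaw": 12.9}, {"slide": [49.9, -26, -1], "yaw": 12.9}, {"slide": [49.9, -26, -1], "yaw": 12.9}, {"slide": [49.9, -26, -1], "yaw": 12.9}, {"slide": [49.9, -26, -1], "yaw": 12.9}, {"slide": [49.9, -26, -1], "yaw": 12.9}, {"slide": [49.9, -26, -1], "yaw": 12.9}, {"slide": [49.9, -26, -1], "yaw": 12.9}, {"slide": [49.9, -26, -1], "yaw": 12.9}, {"slide": [49.9, -26, -1], "yaw": 12.9}, {"slide": [49.9, -26, -1], "yaw": 12.9}, {"slide": [49.9, -26, -1], "yaw": 12.9}, {"slide": [49.9, -26, -1], "yaw": 12.9}], gripper=1)

```text
time: 1.43
eef_pos: [0.5736, -0.268, 0.2405]
ee_rot: [-0.0, 1.0, 0.001, -0.001]
contact_force: [0.1, 0.1, 0.8]
finger_gap: 0.0855
finger_force: 0.0
```

```bash
cat > w.py <<'E'
from h import *
import sys
np.set_printoptions(precision=4,suppress=True)
s=env.observe();c=env.get_calibration("wrist");a=env.camera("wrist")
print(s['time'],s['eef_pos'],s['ee_rot'],s['q'],s['contact_force'])
np.savez(sys.argv[1]+".npz",**{k:np.array(c[k]) for k in"K D R t".split()})
cv2.imwrite(f"pics/{sys.argv[1]}.png",a)
E
python3 w.py w1
```

```text
1.4333 [ 0.5736 -0.268   0.2405] [-0.0002  1.      0.0009 -0.0006] [-0.6157  0.1997  1.5938 -0.0004  1.3493  0.9533] [0.1367 0.1405 0.8278]
```

View pics/w1.png

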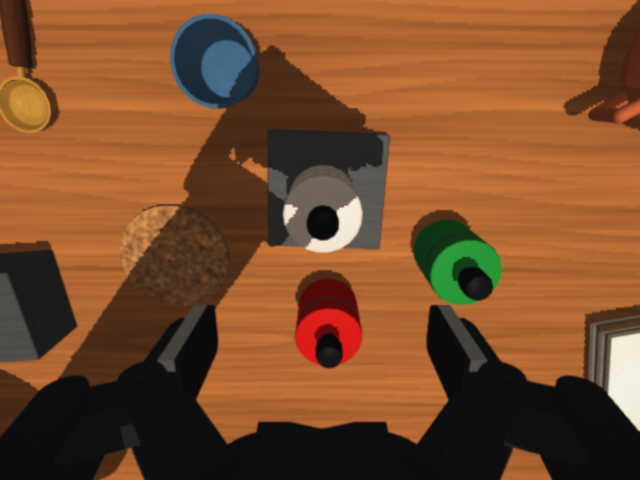

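The wrist view shows the short canister's knob at about (322,223) and lid centre at about (323,212), with red at (329,350) and green at (479,284). The riser corners are at (268,129), (389,133), (379,248) and (268,246).

```bash
python3 - <<'E'
from h import *
np.set_printoptions(precision=4,suppress=True)
c=dict(np.load("w1.npz"))
print("knob",world(c,[(322,223)],.117),"lid",world(c,[(323,213)],.085),"riser",world(c,[(268,129),(389,133),(379,248),(268,246)],.015).mean(0))
print("red,green knob",world(c,[(329,350),(479,284)],.102),"mat",world(c,[(175,255)],.008))
E
```

```text
knob [[ 0.5763 -0.2681  0.117 ]] lid [[ 0.5757 -0.2689  0.085 ]] riser [ 0.5795 -0.2722  0.015 ]
red,green knob [[ 0.4523 -0.2748  0.102 ]
 [ 0.5183 -0.4015  0.102 ]] mat [[ 0.5072 -0.1065  0.008 ]]
```

>>> servo_tool(series=[{"slide": [0.1, 0, 3]}, {"slide": [0.1, 0, 6]}, {"slide": [0.1, 0, 9]}, {"slide": [0.2, 0, 12]}, {"slide": [0.2, 0, 14]}, {"slide": [0.2, 0, 15]}, {"slide": [0.2, 0, 15]}, {"slide": [0.2, 0, 15]}])

```text
validation failed for argument at $.se...
```

>>> servo_tool(series=[{"slide": [0, 0, 0]}, {"slide": [0, 0, 0]}, {"slide": [0, 0, 0]}, {"slide": [0, 0, 0]}, {"slide": [0, 0, 0]}, {"slide": [0, 0, 0]}, {"slide": [0, 0, 0]}, {"slide": [0, 0, 0]}, {"slide": [0, 0, 0]}, {"slide": [0, 0, 0]}, {"slide": [0, 0, 0]}, {"slide": [0, 0, 0]}], gripper=-1)

```text
validation failed for argument at $.se...
```

>>> servo_tool(series=[{"slide": [0.1, 0, 3], "yaw": 0}, {"slide": [0.1, 0, 6], "yaw": 0}, {"slide": [0.1, 0, 9], "yaw": 0}, {"slide": [0.2, 0, 12], "yaw": 0}, {"slide": [0.2, 0, 14], "yaw": 0}, {"slide": [0.2, 0, 15], "yaw": 0}, {"slide": [0.2, 0, 15], "yaw": 0}, {"slide": [0.2, 0, 15], "yaw": 0}])

```text
time: 2.15
eef_pos: [0.5751, -0.2699, 0.0918]
ee_rot: [0.0, 1.0, -0.001, 0.0]
contact_force: [-0.3, -0.9, 0.5]
finger_gap: 0.0859
finger_force: 0.0
```

>>> servo_tool(series=[{"slide": [0, 0, 0], "yaw": 0}, {"slide": [0, 0, 0], "yaw": 0}, {"slide": [0, 0, 0], "yaw": 0}, {"slide": [0, 0, 0], "yaw": 0}, {"slide": [0, 0, 0], "yaw": 0}, {"slide": [0, 0, 0], "yaw": 0}, {"slide": [0, 0, 0], "yaw": 0}, {"slide": [0, 0, 0], "yaw": 0}, {"slide": [0, 0, 0], "yaw": 0}, {"slide": [0, 0, 0], "yaw": 0}, {"slide": [0, 0, 0], "yaw": 0}, {"slide": [0, 0, 0], "yaw": 0}], gripper=-1)

```text
time: 3.15
eef_pos: [0.5759, -0.269, 0.0922]
ee_rot: [0.0, 1.0, -0.0, 0.0]
contact_force: [-0.5, 2.3, 6.6]
finger_gap: 0.0247
finger_force: 58.9
```

>>> servo_tool(series=[{"slide": [0, 0, -0.5], "yaw": 0}, {"slide": [0, 0, -1.5], "yaw": 0}, {"slide": [0, 0, -3], "yaw": 0}, {"slide": [0, 0, -4.5], "yaw": 0}, {"slide": [0, 0, -5], "yaw": 0}, {"slide": [-0.5, -1.2, -5], "yaw": 0}, {"slide": [-1.4, -3.3, -5], "yaw": 0}, {"slide": [-2.5, -5.8, -5], "yaw": 0}, {"slide": [-3.6, -8.4, -5], "yaw": 0}, {"slide": [-4.7, -11, -5], "yaw": 0}, {"slide": [-5.7, -13.3, -5], "yaw": 0}, {"slide": [-6.5, -15.1, -5], "yaw": 0}, {"slide": [-6.9, -16.1, -5], "yaw": 0}, {"slide": [-7, -16.3, -4], "yaw": 0}, {"slide": [-7, -16.3, -2.5], "yaw": 0}, {"slide": [-7, -16.3, -1.2], "yaw": 0}, {"slide": [-7, -16.3, -0.3], "yaw": 0}, {"slide": [-7, -16.3, 0.2], "yaw": 0}, {"slide": [-7, -16.3, 0.4], "yaw": 0}, {"slide": [-7, -16.3, 0.5], "yaw": 0}])

```text
time: 4.82
eef_pos: [0.5056, -0.1063, 0.086]
ee_rot: [-0.0, 1.0, -0.0, -0.0]
contact_force: [0.0, -0.0, -2.7]
finger_gap: 0.0242
finger_force: 59.4
```

>>> servo_tool(series=[{"slide": [0, 0, 0], "yaw": 0}, {"slide": [0, 0, 0.1], "yaw": 0}, {"slide": [0, 0, 0.15], "yaw": 0}, {"slide": [0, 0, 0.15], "yaw": 0}])

```text
time: 5.15
eef_pos: [0.5059, -0.1062, 0.0853]
ee_rot: [0.0, 1.0, -0.0, 0.001]
contact_force: [-0.3, 0.4, -3.5]
finger_gap: 0.0242
finger_force: 59.6
```

```bash
python3 - <<'E'
from h import *
cv2.imwrite("pics/s1.png",env.camera("scene")[140:320,180:420].repeat(3,0).repeat(3,1))
E
python3 w.py w2
```

```text
5.2 [ 0.5058 -0.1061  0.0853] [ 0.0003  1.     -0.0001  0.0005] [-0.4264  0.1228  1.9911 -0.0001  1.0265  1.1447] [-0.1108 -1.0751 -3.3237]
```

View pics/s1.png

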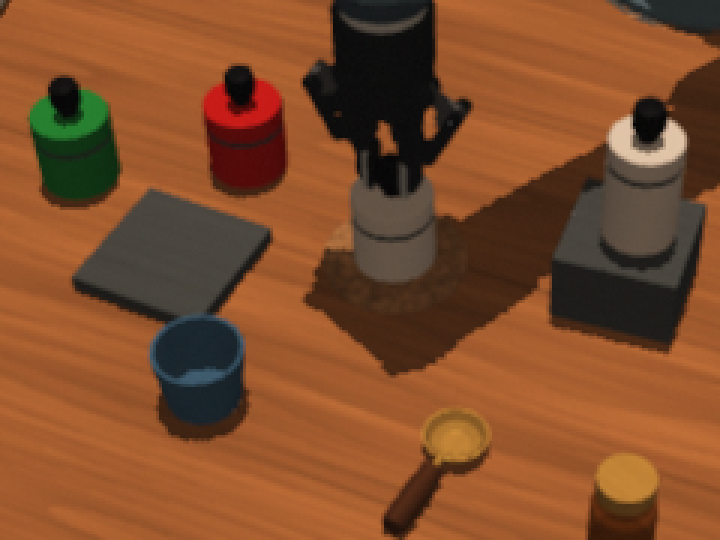

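The canister hangs upright over the middle of the mat, with its weight still on the gripper, so I lower it slowly.

>>> servo_tool(series=[{"slide": [0, 0, 0.05], "yaw": 0}, {"slide": [0, 0, 0.1], "yaw": 0}, {"slide": [0, 0, 0.1], "yaw": 0}, {"slide": [0, 0, 0.1], "yaw": 0}])

```text
time: 5.58
eef_pos: [0.5062, -0.1061, 0.0852]
ee_rot: [0.0, 1.0, -0.0, 0.001]
contact_force: [-1.4, 1.7, 4.8]
finger_gap: 0.024
finger_force: 60.5
```

Contact made. I'll release, then rise.

>>> servo_tool(series=[{"slide": [0, 0, 0], "yaw": 0}, {"slide": [0, 0, 0], "yaw": 0}, {"slide": [0, 0, 0], "yaw": 0}, {"slide": [0, 0, 0], "yaw": 0}, {"slide": [0, 0, 0], "yaw": 0}, {"slide": [0, 0, 0], "yaw": 0}, {"slide": [0, 0, 0], "yaw": 0}, {"slide": [0, 0, 0], "yaw": 0}, {"slide": [0, 0, 0], "yaw": 0}, {"slide": [0, 0, -1], "yaw": 0}, {"slide": [0, 0, -4], "yaw": 0}, {"slide": [0, 0, -8], "yaw": 0}, {"slide": [0, 0, -12], "yaw": 0}, {"slide": [0, 0, -16], "yaw": 0}, {"slide": [0, 0, -20], "yaw": 0}, {"slide": [0, 0, -22], "yaw": 0}], gripper=1)

```text
time: 6.92
eef_pos: [0.5069, -0.1065, 0.3108]
ee_rot: [0.002, 1.0, -0.0, 0.004]
contact_force: [0.2, 0.1, 0.4]
finger_gap: 0.0858
finger_force: 0.0
```

>>> servo_tool(series=[{"slide": [-0.2, -2, 0], "yaw": 0}, {"slide": [-0.5, -5, 0], "yaw": 0}, {"slide": [-0.8, -9, 0], "yaw": 0}, {"slide": [-1.1, -13, 0], "yaw": 0}, {"slide": [-1.5, -17, 0], "yaw": 0}, {"slide": [-1.8, -21, 0], "yaw": 0}, {"slide": [-2.2, -25, 0], "yaw": 0}, {"slide": [-2.5, -29, 0], "yaw": 0}, {"slide": [-2.9, -33, 0], "yaw": 0}, {"slide": [-3.2, -36, 0], "yaw": 0}, {"slide": [-3.3, -37.8, 0.5], "yaw": 0}, {"slide": [-3.3, -37.8, 0.5], "yaw": 0}, {"slide": [-3.3, -37.8, 0.5], "yaw": 0}, {"slide": [-3.3, -37.8, 0.5], "yaw": 0}])

```text
time: 8.08
eef_pos: [0.4727, 0.2715, 0.2993]
ee_rot: [0.0, 1.0, -0.0, 0.0]
contact_force: [-0.5, -0.5, -0.6]
finger_gap: 0.0855
finger_force: 0.0
```

```bash
python3 w.py w3
```

```text
8.0833 [0.4727 0.2715 0.2993] [ 0.0001  1.     -0.0004  0.0002] [ 0.3135 -0.0529  1.7534 -0.0003  1.4407  1.885 ] [-0.5209 -0.4771 -0.602 ]
```

View pics/w3.png

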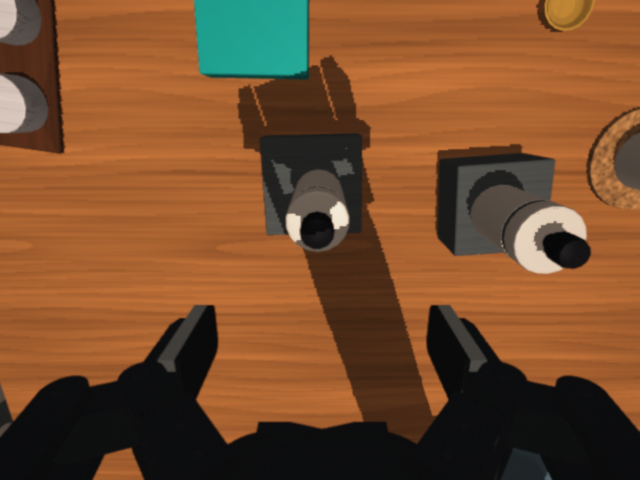

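The tall canister's knob is at (317,230) and its lid at (317,219). Its riser's top corners are (262,135), (361,133), (363,233) and (265,235). The mid canister's knob is at (570,250) and its lid at (545,239).

```bash
python3 - <<'E'
from h import *
np.set_printoptions(precision=4,suppress=True)
c=dict(np.load("w3.npz"))
print("knob",world(c,[(317,230)],.192),"lid",world(c,[(317,219)],.16),"riser",world(c,[(262,135),(361,133),(363,233),(265,235)],.04).mean(0))
print("midcan",world(c,[(573,250)],.192),world(c,[(545,239)],.16))
E
```

```text
knob [[0.4751 0.2749 0.192 ]] lid [[0.4743 0.2753 0.16  ]] riser [0.4785 0.2813 0.04  ]
midcan [[0.4597 0.0873 0.192 ]] [[0.4573 0.0889 0.16  ]]
```

>>> servo_tool(series=[{"slide": [0.1, -0.2, 2], "yaw": 0}, {"slide": [0.1, -0.2, 5], "yaw": 0}, {"slide": [0.1, -0.2, 8], "yaw": 0}, {"slide": [0.1, -0.2, 11], "yaw": 0}, {"slide": [0.1, -0.2, 12.7], "yaw": 0}, {"slide": [0.1, -0.2, 13.4], "yaw": 0}, {"slide": [0.1, -0.2, 13.4], "yaw": 0}, {"slide": [0.1, -0.2, 13.4], "yaw": 0}])

```text
time: 8.8
eef_pos: [0.4745, 0.2736, 0.166]
ee_rot: [-0.0, 1.0, -0.001, 0.001]
contact_force: [0.1, 0.8, 0.2]
finger_gap: 0.0853
finger_force: 0.0
```

>>> servo_tool(series=[{"slide": [0, 0, 0], "yaw": 0}, {"slide": [0, 0, 0], "yaw": 0}, {"slide": [0, 0, 0], "yaw": 0}, {"slide": [0, 0, 0], "yaw": 0}, {"slide": [0, 0, 0], "yaw": 0}, {"slide": [0, 0, 0], "yaw": 0}, {"slide": [0, 0, 0], "yaw": 0}, {"slide": [0, 0, 0], "yaw": 0}, {"slide": [0, 0, 0], "yaw": 0}, {"slide": [0, 0, 0], "yaw": 0}, {"slide": [0, 0, 0], "yaw": 0}, {"slide": [0, 0, 0], "yaw": 0}], gripper=-1)

```text
time: 9.8
eef_pos: [0.4741, 0.2744, 0.1656]
ee_rot: [-0.0, 1.0, -0.0, 0.001]
contact_force: [-0.9, 1.7, 5.8]
finger_gap: 0.0244
finger_force: 58.9
```

>>> servo_tool(series=[{"slide": [0, 0, -0.5], "yaw": 0}, {"slide": [0, 0, -1.5], "yaw": 0}, {"slide": [0, 0, -3.5], "yaw": 0}, {"slide": [0, 0, -6], "yaw": 0}, {"slide": [0, 0, -9], "yaw": 0}, {"slide": [0, 0, -12], "yaw": 0}, {"slide": [0, 0, -15], "yaw": 0}, {"slide": [0, 0, -17], "yaw": 0}, {"slide": [0, 0, -18], "yaw": 0}, {"slide": [0, 0, -18], "yaw": 0}, {"slide": [0, 0, -18], "yaw": 0}])

```text
time: 10.72
eef_pos: [0.4731, 0.2738, 0.3437]
ee_rot: [0.0, 1.0, -0.0, -0.001]
contact_force: [-0.2, -0.4, -4.2]
finger_gap: 0.0243
finger_force: 59.2
```

>>> servo_tool(series=[{"slide": [0.1, 0.5, 0], "yaw": 0}, {"slide": [0.4, 2, 0], "yaw": 0}, {"slide": [0.8, 4.2, 0], "yaw": 0}, {"slide": [1.3, 7, 0], "yaw": 0}, {"slide": [1.9, 10.2, 0], "yaw": 0}, {"slide": [2.6, 13.5, 0], "yaw": 0}, {"slide": [3.2, 16.9, 0], "yaw": 0}, {"slide": [3.9, 20.3, 0], "yaw": 0}, {"slide": [4.5, 23.7, 0], "yaw": 0}, {"slide": [5.2, 27.1, 0], "yaw": 0}, {"slide": [5.8, 30.5, 0], "yaw": 0}, {"slide": [6.5, 33.9, 0], "yaw": 0}, {"slide": [7.1, 37.3, 0], "yaw": 0}, {"slide": [7.8, 40.7, 0], "yaw": 0}, {"slide": [8.4, 44, 0], "yaw": 0}, {"slide": [9, 47, 0], "yaw": 0}, {"slide": [9.5, 49.8, 0], "yaw": 0}, {"slide": [9.9, 52, 0], "yaw": 0}, {"slide": [10.3, 53.7, 0], "yaw": 0}, {"slide": [10.5, 54.6, 0], "yaw": 0}])

```text
time: 12.38
eef_pos: [0.5774, -0.2741, 0.3416]
ee_rot: [-0.001, 1.0, -0.001, -0.002]
contact_force: [-0.4, 0.3, -2.6]
finger_gap: 0.0244
finger_force: 59.3
```

>>> servo_tool(series=[{"slide": [0, 0, 0.5], "yaw": 0}, {"slide": [0, 0, 2], "yaw": 0}, {"slide": [0, 0, 4.5], "yaw": 0}, {"slide": [0, 0, 7.5], "yaw": 0}, {"slide": [0, 0, 10.5], "yaw": 0}, {"slide": [0, 0, 13.5], "yaw": 0}, {"slide": [0, 0, 16], "yaw": 0}, {"slide": [0, 0, 18], "yaw": 0}, {"slide": [0, 0, 19.2], "yaw": 0}, {"slide": [0, 0, 19.8], "yaw": 0}, {"slide": [0, 0, 20], "yaw": 0}, {"slide": [0, 0, 20], "yaw": 0}, {"slide": [0, 0, 20], "yaw": 0}])

```text
time: 13.47
eef_pos: [0.5792, -0.2724, 0.1465]
ee_rot: [0.001, 1.0, -0.0, 0.001]
contact_force: [-0.5, 0.3, -3.2]
finger_gap: 0.0244
finger_force: 59.3
```

```bash
python3 - <<'E'
from h import *
cv2.imwrite("pics/s2.png",env.camera("scene")[100:300,180:420].repeat(3,0).repeat(3,1))
E
python3 w.py w4
```

```text
13.5167 [ 0.5793 -0.2725  0.1466] [ 0.0009  1.     -0.0001  0.0013] [-0.6165  0.3051  1.647   0.0001  1.1865  0.9545] [-0.2483  0.1736 -2.745 ]
```

View pics/s2.png

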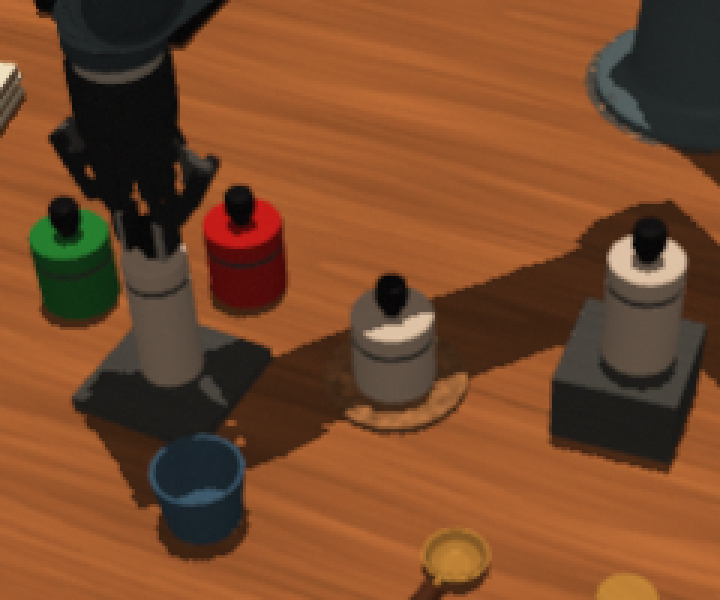

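The tall canister hangs upright over the low riser and the short one stands on the mat. There is about 5 mm left to lower.

>>> servo_tool(series=[{"slide": [0, 0, 0.15], "yaw": 0}, {"slide": [0, 0, 0.3], "yaw": 0}, {"slide": [0, 0, 0.4], "yaw": 0}, {"slide": [0, 0, 0.45], "yaw": 0}, {"slide": [0, 0, 0.5], "yaw": 0}, {"slide": [0, 0, 0.5], "yaw": 0}, {"slide": [0, 0, 0.5], "yaw": 0}])

```text
time: 14.15
eef_pos: [0.5788, -0.2721, 0.1406]
ee_rot: [0.0, 1.0, -0.0, 0.0]
contact_force: [-0.9, 1.6, 2.3]
finger_gap: 0.0243
finger_force: 59.9
```

Touching. I'll release and rise, then head for the mid canister.

>>> servo_tool(series=[{"slide": [0, 0, 0], "yaw": 0}, {"slide": [0, 0, 0], "yaw": 0}, {"slide": [0, 0, 0], "yaw": 0}, {"slide": [0, 0, 0], "yaw": 0}, {"slide": [0, 0, 0], "yaw": 0}, {"slide": [0, 0, 0], "yaw": 0}, {"slide": [0, 0, 0], "yaw": 0}, {"slide": [0, 0, 0], "yaw": 0}, {"slide": [0, 0, 0], "yaw": 0}, {"slide": [0, 0, -1], "yaw": 0}, {"slide": [0, 0, -4], "yaw": 0}, {"slide": [0, 0, -8], "yaw": 0}, {"slide": [0, 0, -12], "yaw": 0}, {"slide": [0, 0, -15], "yaw": 0}, {"slide": [0, 0, -16], "yaw": 0}, {"slide": [0, 0, -16], "yaw": 0}], gripper=1)

```text
time: 15.48
eef_pos: [0.5798, -0.2729, 0.305]
ee_rot: [0.002, 1.0, -0.0, 0.003]
contact_force: [0.3, -0.3, 0.2]
finger_gap: 0.0855
finger_force: 0.0
```

>>> servo_tool(series=[{"slide": [-0.6, -2, 0], "yaw": 0}, {"slide": [-1.7, -5, 0], "yaw": 0}, {"slide": [-3, -9, 0], "yaw": 0}, {"slide": [-4.4, -13, 0], "yaw": 0}, {"slide": [-5.8, -17, 0], "yaw": 0}, {"slide": [-7.1, -21, 0], "yaw": 0}, {"slide": [-8.5, -25, 0], "yaw": 0}, {"slide": [-9.9, -29, 0], "yaw": 0}, {"slide": [-11.2, -33, 0], "yaw": 0}, {"slide": [-12, -35.2, 0], "yaw": 0}, {"slide": [-12.1, -35.8, 0], "yaw": 0}, {"slide": [-12.1, -35.8, 0], "yaw": 0}, {"slide": [-12.1, -35.8, 0], "yaw": 0}])

```text
time: 16.57
eef_pos: [0.4572, 0.0858, 0.2984]
ee_rot: [0.0, 1.0, 0.0, -0.001]
contact_force: [-0.5, -0.4, 0.6]
finger_gap: 0.0849
finger_force: 0.0
```

```bash
python3 w.py w5
```

```text
16.5667 [0.4572 0.0858 0.2984] [ 0.0002  1.      0.     -0.0011] [-0.0588 -0.2565  1.9349 -0.0005  1.4653  1.512 ] [-0.5001 -0.3933  0.6465]
```

View pics/w5.png

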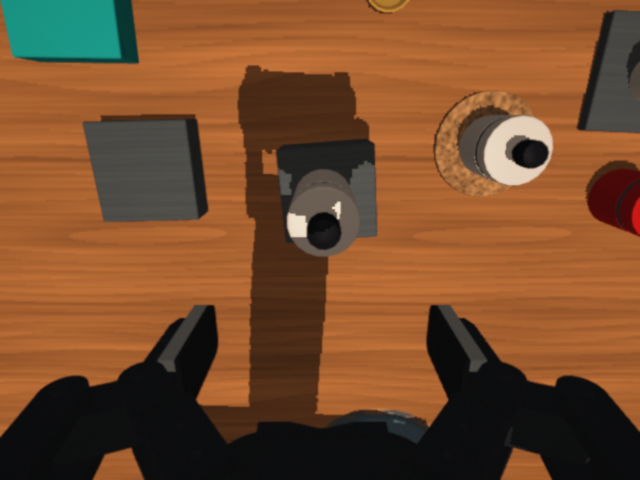

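The mid canister's knob is at (323,231) and its lid at (323,220). The high riser's top corners are (278,145), (375,139), (377,236) and (286,243). The empty mid riser's are (84,123), (189,120), (202,219) and (104,221). The parked short canister's knob is at about (530,153) and its lid at (517,150).

```bash
python3 - <<'E'
from h import *
np.set_printoptions(precision=4,suppress=True)
c=dict(np.load("w5.npz"))
print("midcan",world(c,[(323,231)],.192),world(c,[(323,219)],.16),"high",world(c,[(278,145),(375,139),(377,236),(286,243)],.065).mean(0),"mid",world(c,[(84,123),(189,120),(202,219),(104,221)],.04).mean(0),"short",world(c,[(530,153)],.11),world(c,[(517,150)],.078))
E
```

```text
midcan [[0.4588 0.0849 0.192 ]] [[0.4587 0.0848 0.16  ]] high [0.4602 0.0781 0.065 ] mid [0.4772 0.2792 0.04  ] short [[ 0.5057 -0.0997  0.11  ]] [[ 0.5054 -0.1044  0.078 ]]
```

>>> servo_tool(series=[{"slide": [0.1, 0.1, 2], "yaw": 0}, {"slide": [0.1, 0.1, 5], "yaw": 0}, {"slide": [0.1, 0.1, 8], "yaw": 0}, {"slide": [0.1, 0.1, 11], "yaw": 0}, {"slide": [0.1, 0.1, 12.7], "yaw": 0}, {"slide": [0.1, 0.1, 13.4], "yaw": 0}, {"slide": [0.1, 0.1, 13.4], "yaw": 0}, {"slide": [0.1, 0.1, 13.4], "yaw": 0}])

```text
time: 17.28
eef_pos: [0.4592, 0.0842, 0.1664]
ee_rot: [0.0, 1.0, -0.001, 0.0]
contact_force: [0.0, 0.6, -0.1]
finger_gap: 0.0852
finger_force: 0.0
```

>>> servo_tool(series=[{"slide": [0, 0, 0], "yaw": 0}, {"slide": [0, 0, 0], "yaw": 0}, {"slide": [0, 0, 0], "yaw": 0}, {"slide": [0, 0, 0], "yaw": 0}, {"slide": [0, 0, 0], "yaw": 0}, {"slide": [0, 0, 0], "yaw": 0}, {"slide": [0, 0, 0], "yaw": 0}, {"slide": [0, 0, 0], "yaw": 0}, {"slide": [0, 0, 0], "yaw": 0}, {"slide": [0, 0, 0], "yaw": 0}, {"slide": [0, 0, 0], "yaw": 0}, {"slide": [0, 0, 0], "yaw": 0}], gripper=-1)

```text
time: 18.28
eef_pos: [0.459, 0.0849, 0.1666]
ee_rot: [0.0, 1.0, -0.0, 0.001]
contact_force: [-0.9, -1.8, 5.8]
finger_gap: 0.0243
finger_force: 58.9
```

>>> servo_tool(series=[{"slide": [0, 0, -0.5], "yaw": 0}, {"slide": [0, 0, -1.5], "yaw": 0}, {"slide": [0, 0, -2.6], "yaw": 0}, {"slide": [0, 0, -3], "yaw": 0}, {"slide": [0.1, -0.6, -3], "yaw": 0}, {"slide": [0.2, -2, -3], "yaw": 0}, {"slide": [0.4, -4.2, -3], "yaw": 0}, {"slide": [0.7, -7, -3], "yaw": 0}, {"slide": [1, -10, -3], "yaw": 0}, {"slide": [1.3, -13, -3], "yaw": 0}, {"slide": [1.5, -15.8, -3], "yaw": 0}, {"slide": [1.7, -17.9, -3], "yaw": 0}, {"slide": [1.9, -19.2, -3], "yaw": 0}, {"slide": [1.9, -19.6, -3], "yaw": 0}, {"slide": [1.9, -19.6, -2.5], "yaw": 0}, {"slide": [1.9, -19.6, -1.2], "yaw": 0}, {"slide": [1.9, -19.6, 0.3], "yaw": 0}, {"slide": [1.9, -19.6, 1.4], "yaw": 0}, {"slide": [1.9, -19.6, 1.9], "yaw": 0}, {"slide": [1.9, -19.6, 2.1], "yaw": 0}])

```text
time: 19.95
eef_pos: [0.4766, 0.28, 0.1428]
ee_rot: [0.001, 1.0, -0.001, -0.002]
contact_force: [-0.3, -0.1, -4.0]
finger_gap: 0.0244
finger_force: 59.6
```

>>> servo_tool(series=[{"slide": [0, 0, 0], "yaw": 0}, {"slide": [0, 0, 0.1], "yaw": 0}, {"slide": [0, 0, 0.2], "yaw": 0}, {"slide": [0, 0, 0.3], "yaw": 0}, {"slide": [0, 0, 0.4], "yaw": 0}, {"slide": [0, 0, 0.4], "yaw": 0}, {"slide": [0, 0, 0.4], "yaw": 0}])

```text
time: 20.53
eef_pos: [0.4781, 0.2812, 0.1416]
ee_rot: [-0.0, 1.0, -0.0, 0.001]
contact_force: [-0.5, -0.0, 0.1]
finger_gap: 0.0245
finger_force: 59.9
```

Touching lightly. I'll release and go to the parked short canister.

>>> servo_tool(series=[{"slide": [0, 0, 0], "yaw": 0}, {"slide": [0, 0, 0], "yaw": 0}, {"slide": [0, 0, 0], "yaw": 0}, {"slide": [0, 0, 0], "yaw": 0}, {"slide": [0, 0, 0], "yaw": 0}, {"slide": [0, 0, 0], "yaw": 0}, {"slide": [0, 0, 0], "yaw": 0}, {"slide": [0, 0, 0], "yaw": 0}, {"slide": [0, 0, 0], "yaw": 0}, {"slide": [0, 0, -1], "yaw": 0}, {"slide": [0, 0, -4], "yaw": 0}, {"slide": [0, 0, -8], "yaw": 0}, {"slide": [0, 0, -12], "yaw": 0}, {"slide": [0, 0, -14], "yaw": 0}, {"slide": [0, 0, -14], "yaw": 0}, {"slide": [0, 0, -14], "yaw": 0}], gripper=1)

```text
time: 21.87
eef_pos: [0.4783, 0.2813, 0.2831]
ee_rot: [-0.001, 1.0, -0.0, 0.002]
contact_force: [0.2, 1.0, -1.1]
finger_gap: 0.0853
finger_force: 0.0
```

>>> servo_tool(series=[{"slide": [0.2, 2, 0], "yaw": 0}, {"slide": [0.4, 5, 0], "yaw": 0}, {"slide": [0.7, 9, 0], "yaw": 0}, {"slide": [1, 13, 0], "yaw": 0}, {"slide": [1.2, 17, 0], "yaw": 0}, {"slide": [1.5, 21, 0], "yaw": 0}, {"slide": [1.8, 25, 0], "yaw": 0}, {"slide": [2.1, 29, 0], "yaw": 0}, {"slide": [2.4, 33, 0], "yaw": 0}, {"slide": [2.7, 37, 0], "yaw": 0}, {"slide": [2.8, 38.6, 0], "yaw": 0}, {"slide": [2.8, 38.6, 0], "yaw": 0}, {"slide": [2.8, 38.6, 0], "yaw": 0}])

```text
time: 22.95
eef_pos: [0.5046, -0.1051, 0.279]
ee_rot: [-0.001, 1.0, -0.001, -0.002]
contact_force: [-0.4, 0.5, -0.6]
finger_gap: 0.0851
finger_force: 0.0
```

```bash
python3 w.py w6
```

```text
22.95 [ 0.5046 -0.1051  0.279 ] [-0.001   1.     -0.0011 -0.0016] [-0.4258 -0.1115  1.845   0.0005  1.4117  1.1472] [-0.3653  0.5022 -0.6062]
```

View pics/w6.png

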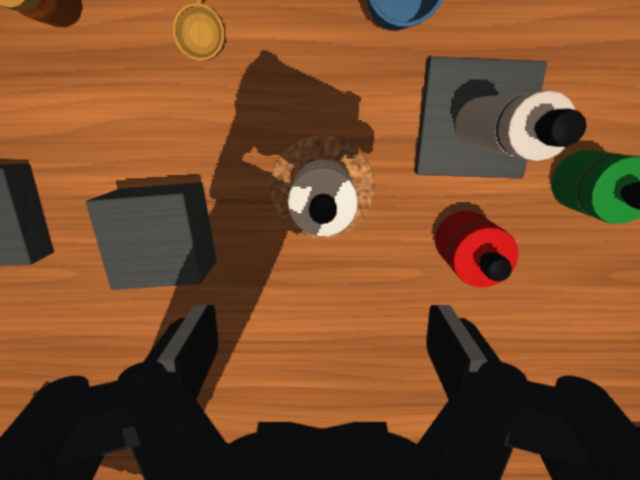

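The short canister is centred on the mat, with its knob at (322,208) where the gripper expects it. I descend and grip.

>>> servo_tool(series=[{"slide": [0, 0, 2], "yaw": 0}, {"slide": [0, 0, 5], "yaw": 0}, {"slide": [0, 0, 8.5], "yaw": 0}, {"slide": [0, 0, 12], "yaw": 0}, {"slide": [0, 0, 15.5], "yaw": 0}, {"slide": [0, 0, 18], "yaw": 0}, {"slide": [0, 0, 19.2], "yaw": 0}, {"slide": [0, 0, 19.5], "yaw": 0}, {"slide": [0, 0, 19.5], "yaw": 0}, {"slide": [0, 0, 19.5], "yaw": 0}])

```text
time: 23.83
eef_pos: [0.5067, -0.1049, 0.0875]
ee_rot: [0.001, 1.0, 0.0, 0.001]
contact_force: [-0.3, -0.2, -0.0]
finger_gap: 0.0855
finger_force: 0.0
```

>>> servo_tool(series=[{"slide": [0, 0, 0], "yaw": 0}, {"slide": [0, 0, 0], "yaw": 0}, {"slide": [0, 0, 0], "yaw": 0}, {"slide": [0, 0, 0], "yaw": 0}, {"slide": [0, 0, 0], "yaw": 0}, {"slide": [0, 0, 0], "yaw": 0}, {"slide": [0, 0, 0], "yaw": 0}, {"slide": [0, 0, 0], "yaw": 0}, {"slide": [0, 0, 0], "yaw": 0}, {"slide": [0, 0, 0], "yaw": 0}, {"slide": [0, 0, 0], "yaw": 0}, {"slide": [0, 0, 0], "yaw": 0}], gripper=-1)

```text
time: 24.83
eef_pos: [0.5059, -0.1054, 0.0865]
ee_rot: [0.0, 1.0, -0.0, 0.0]
contact_force: [-1.5, -0.3, 5.5]
finger_gap: 0.0241
finger_force: 58.9
```

>>> servo_tool(series=[{"slide": [0, 0, -0.5], "yaw": 0}, {"slide": [0, 0, -2], "yaw": 0}, {"slide": [0, 0, -4.5], "yaw": 0}, {"slide": [0, 0, -7.2], "yaw": 0}, {"slide": [0, 0, -9], "yaw": 0}, {"slide": [0, 0, -9.5], "yaw": 0}, {"slide": [-0.2, -0.8, -9.5], "yaw": 0}, {"slide": [-0.6, -2.4, -9.5], "yaw": 0}, {"slide": [-1.2, -4.8, -9.5], "yaw": 0}, {"slide": [-2, -7.8, -9.5], "yaw": 0}, {"slide": [-2.7, -10.7, -9.5], "yaw": 0}, {"slide": [-3.5, -13.5, -9.5], "yaw": 0}, {"slide": [-4.1, -15.9, -9.5], "yaw": 0}, {"slide": [-4.5, -17.6, -9.5], "yaw": 0}, {"slide": [-4.7, -18.3, -9.5], "yaw": 0}, {"slide": [-4.7, -18.3, -9.2], "yaw": 0}, {"slide": [-4.7, -18.3, -8.2], "yaw": 0}, {"slide": [-4.7, -18.3, -7], "yaw": 0}, {"slide": [-4.7, -18.3, -6.3], "yaw": 0}, {"slide": [-4.7, -18.3, -6.1], "yaw": 0}])

```text
time: 26.5
eef_pos: [0.4571, 0.0773, 0.1442]
ee_rot: [-0.0, 1.0, -0.001, -0.002]
contact_force: [-0.2, -0.3, -3.6]
finger_gap: 0.0241
finger_force: 59.5
```

>>> servo_tool(series=[{"slide": [0, 0, 0], "yaw": 0}, {"slide": [0, 0, 0.1], "yaw": 0}, {"slide": [0, 0, 0.2], "yaw": 0}, {"slide": [0, 0, 0.3], "yaw": 0}, {"slide": [0, 0, 0.35], "yaw": 0}, {"slide": [0, 0, 0.35], "yaw": 0}, {"slide": [0, 0, 0.35], "yaw": 0}])

```text
time: 27.08
eef_pos: [0.4586, 0.0781, 0.1435]
ee_rot: [0.0, 1.0, -0.0, 0.0]
contact_force: [-0.7, 0.8, -4.1]
finger_gap: 0.0242
finger_force: 59.5
```

>>> servo_tool(series=[{"slide": [0, 0, 0.05], "yaw": 0}, {"slide": [0, 0, 0.1], "yaw": 0}, {"slide": [0, 0, 0.1], "yaw": 0}, {"slide": [0, 0, 0.1], "yaw": 0}])

```text
time: 27.42
eef_pos: [0.4591, 0.078, 0.1435]
ee_rot: [0.0, 1.0, -0.0, 0.0]
contact_force: [-3.1, -0.4, 6.2]
finger_gap: 0.0241
finger_force: 60.5
```

>>> servo_tool(series=[{"slide": [0, 0, 0], "yaw": 0}, {"slide": [0, 0, 0], "yaw": 0}, {"slide": [0, 0, 0], "yaw": 0}, {"slide": [0, 0, 0], "yaw": 0}, {"slide": [0, 0, 0], "yaw": 0}, {"slide": [0, 0, 0], "yaw": 0}, {"slide": [0, 0, 0], "yaw": 0}, {"slide": [0, 0, 0], "yaw": 0}, {"slide": [0, 0, 0], "yaw": 0}, {"slide": [0, 0, -1], "yaw": 0}, {"slide": [0, 0, -4], "yaw": 0}, {"slide": [0, 0, -8], "yaw": 0}, {"slide": [0, 0, -12], "yaw": 0}, {"slide": [0, 0, -16], "yaw": 0}, {"slide": [0, 0, -18], "yaw": 0}, {"slide": [0, 0, -18], "yaw": 0}], gripper=1)

```text
time: 28.75
eef_pos: [0.4609, 0.0779, 0.3298]
ee_rot: [0.0, 1.0, -0.0, 0.006]
contact_force: [0.7, 0.1, 0.6]
finger_gap: 0.0856
finger_force: 0.0
```

>>> servo_tool(series=[{"slide": [-2, 4, 0], "yaw": 0}, {"slide": [-4, 8, 0], "yaw": 0}, {"slide": [-6, 12, 0], "yaw": 0}, {"slide": [-8, 16, 0], "yaw": 0}, {"slide": [-8, 20, 0], "yaw": 0}, {"slide": [-8, 24, 0], "yaw": 0}, {"slide": [-8, 28, 0], "yaw": 0}, {"slide": [-8, 32, 0], "yaw": 0}, {"slide": [-8, 36, 0], "yaw": 0}, {"slide": [-10, 40, 0], "yaw": 0}, {"slide": [-12, 44, 0], "yaw": 0}, {"slide": [-14, 47, 0], "yaw": 0}, {"slide": [-16, 50, 0], "yaw": 0}, {"slide": [-18, 53, 0], "yaw": 0}, {"slide": [-18, 53, 0], "yaw": 0}])

```text
time: 30.0
eef_pos: [0.2747, -0.4556, 0.3213]
ee_rot: [-0.0, 1.0, -0.003, -0.001]
contact_force: [-0.3, -0.6, 0.1]
finger_gap: 0.085
finger_force: 0.0
```

```bash
python3 - <<'E'
from h import *
a=env.camera("top");cv2.imwrite("pics/top1.png",a)
h=[cv2.resize(a[y:y+75,x:x+100],None,fx=4,fy=4,interpolation=cv2.INTER_CUBIC) for x,y in((390,190),(245,245),(155,240))]
s=cv2.resize(env.camera("scene")[155:305,200:500],(400,200))
h.append(cv2.copyMakeBorder(s,0,100,0,0,cv2.BORDER_CONSTANT))
cv2.imwrite("pics/c1.png",cv2.vconcat([cv2.hconcat(h[:2]),cv2.hconcat(h[2:])]))
E
```

View pics/c1.png

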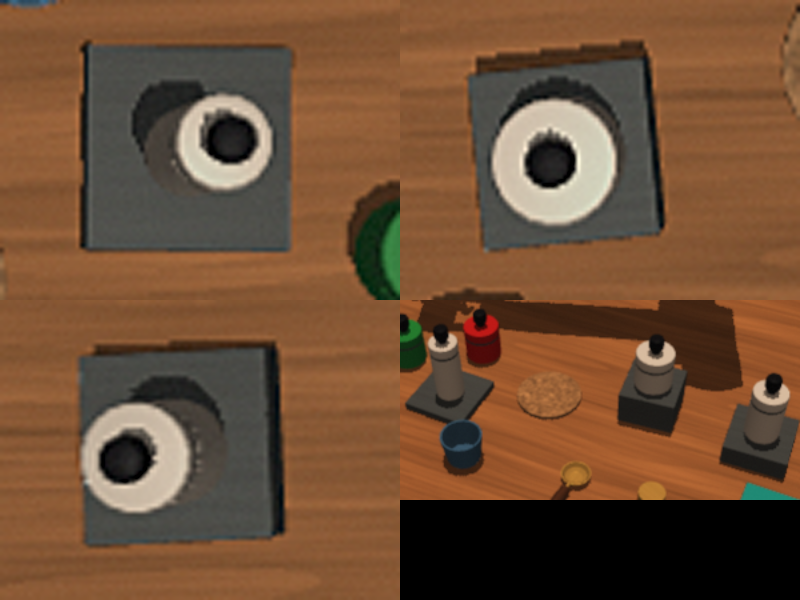

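All three stand upright on the right risers. Lid centres in the crop are tall (225,142), short (555,161) and mid (135,457); I check the offsets from the riser centres.

```bash
python3 - <<'E'
from h import *
np.set_printoptions(precision=4,suppress=True)
c=env.get_calibration("top")
for n,o,p,r in(("tall",(390,190),(225,142),(.5783,-.2724)),("short",(245,245),(155,161),(.4581,.0776)),("mid",(155,240),(135,157),(.4775,.2805))):
    print(n,(world(c,[(np.array(p)+.5)/4-.5+o],.135)[0,:2]-r)*1000,"mm")
E
```

```text
tall [-2.8314  0.115 ] mm
short [-0.5123 -1.2413] mm
mid [-2.2543 -0.74  ] mm
```

```bash
python3 -c "
from bench import env
print(env.sign_off())"
```

```text
the job is handed in; nothing more can be done
None
```

The job is handed in: tall is on the low riser, mid on the middle riser and short on the high one, all upright and measured within about 3 mm of centre; the short one was parked on the mat during the swap. No verdict came back.

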